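# Index the prep carousel to its next stop and load the measuring cup

### The job

The prep carousel was left between two of its stops. Push it gently round anticlockwise (seen from above) to the next stop, until its index pin pops in with the empty bay at the orange tab, and lean on it there with 10 to 20 N, never as much as 25 N, to prove that it is locked. Then stand the steel measuring cup upright in the empty orange-rimmed bay, setting it down softly, and leave the other things on the counter where they are.

Things in the scene. Friction and masses are not known exactly. Their poses are not given: they have to be found in the camera images.
- carousel_base: Fixed round white base of the carousel, 330 mm across, 14 mm high, on the counter. Origin: on the turning axis, at the counter surface. An orange tab 60 mm wide, sticking out 38 mm from its rim in the base's -x direction, marks the loading place.
- carousel (a joint): Deck angle about the vertical axis through the base's origin (rad), growing anticlockwise seen from above; at 0 the deck's axes match the base's; the empty bay is at the orange tab at 1.571. Starts between 0.35 and 1.05; stops every 90 degrees. The stop sought is near 1.571, but up to 0.20 rad to either side: the pin is loosely fitted and hidden, so find it by feel.
- deck (a point): Centre of the top face of the turning wooden deck, on the axis: 290 mm across, top 46 mm above the counter; x and y are the deck's axes. Turning it takes about 0.25 N m (2 N at a post); it stays where it is left. A steel hub of 18 mm radius rises 10 mm above it at the axis. The robot must press the deck, its posts or contents with less than 25 N.
- index_pin (a joint): Spring-loaded pin hidden under the deck, 110 mm from the axis: 0 = riding on the deck's underside, 0.008 m = popped fully up into a slot of the deck; in when over 0.006. Spring about 5 N. The slot is 4 mm wider than the 10 mm pin; once in, the pin is a hard stop for the deck both ways (0.018 rad of play either side), so the push force rises fast there.
- post (a point): Centre of the top of one of the deck's four black rubber push posts: upright, 18 mm diameter, standing 48 mm above the deck (tops 94 mm above the counter), 125 mm from the axis, 90 degrees apart, midway between the bays. This one is at +45 degrees in the deck's frame. Any post may be pushed, with closed fingers from behind; gripping one would press too hard.
- bay (a point): Centre of the floor of the empty bay, level with the deck's top, 85 mm from the axis at +90 degrees in the deck's frame. Orange rim round it: inner diameter 71, outer 77, height 8 mm. The other bays (0, 180, 270 degrees, 85 mm out) carry a blue-lidded clear tub, an amber jar and a white pot, fixed to the deck, within 42 mm of their bay centres, tops below 99 mm above the counter.
- cup: Loose steel measuring cup, round, 54 mm diameter at the foot and 62 mm at the rim, 58 mm high, 2 mm wall, about 0.14 kg. Origin: centre of the underside; z up. A flat handle 16 mm wide and 3 mm thick sticks out along its +x from the rim to 95 mm from the axis, its top 56 mm above the underside.
- mug: Bystander: blue ceramic mug, 72 mm across, 85 mm high, ear at its +y. Origin: underside centre.
- lunchbox: Bystander: purple lunchbox 134 x 184 x 69 mm. Origin: underside centre.
- container_a: Bystander: clear container with green clip-on lid, 108 x 146 x 70 mm. Origin: underside centre.
- container_b: Bystander: clear container with white clip-on lid, 108 x 146 x 70 mm. Origin: underside centre.
- spatula: Bystander: yellow silicone spatula 270 mm long lying flat. Origin: underside, near its middle.
- trivet: Bystander: slatted wooden trivet 160 x 160 x 16 mm. Origin: underside centre.
Things that resemble listed ones, but are neither listed nor needed, are in the scene too. What is shaped like the cup but purple or red is not meant.

How it is judged:
By the outcome, as a careful person would: the job done as asked, in the order asked, and still so for the second after the job is handed in, with the robot touching nothing.
It also fails if it takes over 70 s, if anything falls off the work surface, if the arm or the gripper's body presses on something with over 40 N, if the wrist force passes 120 N, or if a joint passes its speed limit or range.

### The arm

A 7-joint arm with a two-finger parallel gripper is mounted at the origin on the work surface. World frame = base frame: x ahead of the robot, y to its left, z up, the work surface at z = 0. Lengths are in m, angles in rad, forces in N, time in s.
With the tool pointing down it reaches from about 0.4 to 0.85 m from the base axis. Payload 4.5 kg.
Tool frame: the origin (TCP) lies midway between the tips of the shut fingers; the grasp point (between the pads) lies pinch_z behind it (pinch_z is the distance from the TCP to the grasp point, in m); z points along the fingers, x is the direction in which the jaws open and shut, and the axes are right-handed (so a half turn about z gives the same grasp; the last joint's range is limited). The gripper opens to 85 mm and grips with 20 to 120 N. Pads are 22 mm wide; open, the fingers measure 114 mm over their backs; the gripper's body (76 mm by 85 mm) begins 54 mm behind the grasp point. The pads swing forward as they close: fully open they stand 13 mm farther back than shut.
Start: joints at [-1.11, 0.689, -0.195, 1.565, 0.157, 0.902, -0.215], TCP at [0.259, 0.569, 0.231] pointing down, gripper open.
Joint ranges: [-3.01, 3.01], [-0.46, 2.08], [-1.47, 1.51], [0.13, 2.56], [-1, 4.14], [0.04, 2.09], [-2.66, 2.66]. Speed limits (rad/s): [2.57, 2.57, 3.14, 3.14, 3.14, 3.14, 3.14].

### API

Orientations are given as a unit quaternion [x, y, z, w].
In Python, from plant import state, grab_frame, sign_off, pinch_z gives the robot as it stands. The module is installed in compiled form; this text tells all that it offers.
- The arm moves only by the tool drive_tool, never from a script. Its argument "commands" is a list of rows, each a list of 4 numbers: the shift along the tool's x, y, z in mm, then the turn about the tool's z in rad. A call has 1 to 10 rows; each row is the pose to reach, as a shift and turn from the pose commanded when the call began, along the tool's axes at that moment; what a row does not reach only later rows make up. A row lasts 1/12 s, in which the tool goes at most 41.7 mm and 7.16 degrees, less where a joint would pass 70% of its speed; a pose out of reach is approached as far as the arm can. A call with a gripper value outside its range is refused whole. "jaw" is the opening, from -1 (shut) to 1 (fully open), so that 0 is half open, set as the call begins (left out, the last holds). The fingers move at their own pace and stop on an object; the grip force is fixed at half the most. Time passes only in rows, so rows that repeat a pose let the fingers close. It gives the time, the measured TCP pose, the force and the opening at its end, in the units of the state.
- state(): the state, without advancing time (a new reading comes with each control period).
- grab_frame(name): name is "side" or "top"; returns a dict with "frame" (480x640x3 uint8, red, green, blue), "fovy" (degrees; the focal length in pixels is half the picture's height over the tangent of half this angle, whatever the lens; pixels are square), "cx", "cy" (the principal point, pixels), "dist" ([k1, k2, p1, p2, k3] as OpenCV has them; the pictures are not rectified), "position" and "orientation" of the camera in the world. Camera axes: x right, y down, z forward; pixel columns grow to the right and rows downward; lengths in m; the calibration is good to about 2 mm. A picture is of the moment at which its call begins. There is no depth.
- sign_off(): hands the job in, once; it reports no verdict.
The state is a dict: "time_s": time; "joint_pos": joint angles; "dq": joint speeds; "tau": joint torques, N m; "tcp_pos": TCP position; "ee_rot": TCP orientation; "force": force on the tool from outside, world axes, zero at the start; "moment": the same for the moment, N m; "width": finger opening in m.
Only numpy, scipy, OpenCV 4.12 (cv2) and the standard library are available. Lean on these libraries where they do the work, as an engineer would, in place of code of your own. Each camera call takes 0.05 s, during which the arm holds its last target. There are 200 camera calls.

## Working session

There is one attempt and no reset: what is moved stays moved. The work goes in short steps, Python scripts to look and compute and a tool call to move; the robot and the scene stay as the last step left them, time stands still between calls to the robot, and variables do not carry over. Pictures are saved under pics/ and viewed, about 8 in all and at most 12, crops included, and the job is handed in when it is done.

Besides the shell and the picture viewer there is one more tool, called after ">>>" by a JSON object that holds its "method" and its "body". drive_tool: Moves the arm, as the interface text tells. Its arguments: {"type":"object","properties":{"commands":{"type":"array"},"jaw":{"type":"number"}},"required":["commands"]}

```bash
mkdir -p pics
cat > h.py <<'E'
import numpy as np, cv2
from scipy.spatial.transform import Rotation as R
from plant import state, grab_frame, sign_off, pinch_z
def K(f):
    h=f["frame"].shape[0]; fl=h/2/np.tan(np.radians(f["fovy"])/2)
    return np.array([[fl,0,f["cx"]],[0,fl,f["cy"]],[0,0,1]])
def rot(f):
    o=np.array(f["orientation"]); return o if o.shape==(3,3) else R.from_quat(o).as_matrix()
def ray(f,uv,z):
    p=cv2.undistortPoints(np.array(uv,float).reshape(-1,1,2),K(f),np.array(f["dist"],float)).reshape(-1,2)
    d=np.c_[p,np.ones(len(p))]@rot(f).T; c=np.array(f["position"])
    return c+d*((z-c[2])/d[:,2])[:,None]
def proj(f,X):
    r=rot(f).T; t=-r@np.array(f["position"])
    return cv2.projectPoints(np.array(X,float).reshape(-1,1,3),cv2.Rodrigues(r)[0],t,K(f),np.array(f["dist"],float))[0].reshape(-1,2)
def save(f,n,s=1): cv2.imwrite("pics/"+n,cv2.cvtColor(f["frame"],cv2.COLOR_RGB2BGR))
E
python3 - <<'E'
from h import *
for n in("top","side"):
    f=grab_frame(n); save(f,n+"0.png"); print(n,f["position"],f["orientation"],f["fovy"],f["dist"])
print(state(), pinch_z if not callable(pinch_z) else pinch_z())
E
```

```text
top [0.39238877 0.05394292 1.6133905 ] [-0.6968726   0.71617069 -0.02611611  0.02803706] 46.808581691165465 [-0.07872697  0.          0.          0.          0.        ]
side [ 0.26366568 -0.9122202   0.90535509] [ 0.90137508 -0.10505821  0.06070432 -0.41569307] 46.45700637853799 [-0.15362244  0.          0.          0.          0.        ]
{'time_s': 0.1, 'joint_pos': array([-1.11017291,  0.68993083, -0.19452715,  1.56624894,  0.15730382,
        0.90248052, -0.21506905]), 'dq': array([-0.00104396, -0.00016654,  0.000107  , -0.00162327,  0.00120189,
       -0.00011977,  0.00104661]), 'tau': array([-3.23966429e-03, -5.40585887e+01, -1.27119999e+00, -1.58982289e+01,
        9.50446527e-03,  4.37367707e-03, -4.49008137e-07]), 'tcp_pos': array([0.25853347, 0.56837981, 0.23054287]), 'ee_rot': array([ 8.40795620e-01,  5.41352032e-01, -6.71657794e-04,  5.01004120e-04]), 'force': array([-0.1993242 ,  0.43489382, -0.20846466]), 'moment': array([-0.01999947, -0.06719024,  0.00236735]), 'width': 0.08546909383773499} 0.0187
```

View pics/top0.png

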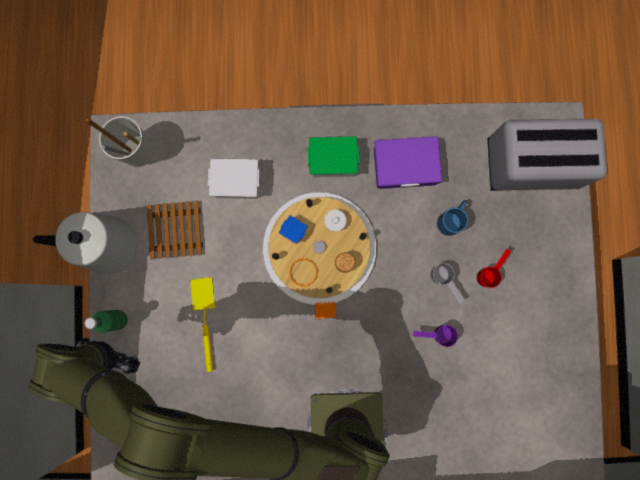

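View pics/side0.png

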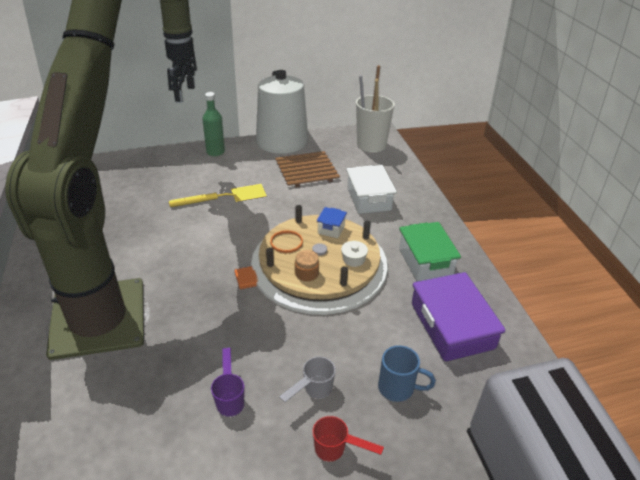

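Top view: carousel hub near (320,247), empty bay (304,272), tab (325,310), posts (310,203), (362,237), (329,290), (276,256). The steel cup is at (442,272), with its handle to (462,300). The mug is at (453,221) and the red cup at (489,277). The side view agrees, with the cup at (318,375).

```bash
cat > m.py <<'E'
from h import *
def cen(mask,u,v,r=14):
    m=np.zeros_like(mask); m[v-r:v+r,u-r:u+r]=mask[v-r:v+r,u-r:u+r]
    ys,xs=np.nonzero(m); return xs.mean(),ys.mean(),len(xs)
def hsv(f): return cv2.cvtColor(f["frame"],cv2.COLOR_RGB2HSV)
E
python3 - <<'E'
from m import *
f=grab_frame("top"); h=hsv(f)
# base disc: white low-sat ring outer -> use ellipse fit of (deck+base)
H,S,V=h[...,0],h[...,1],h[...,2]
wood=((H>8)&(H<28)&(S>60)&(V>90)).astype(np.uint8)
roi=np.zeros_like(wood); cv2.circle(roi,(320,247),58,1,-1)
c=max(cv2.findContours(wood*roi,cv2.RETR_EXTERNAL,cv2.CHAIN_APPROX_NONE)[0],key=cv2.contourArea)
e=cv2.fitEllipse(cv2.convexHull(c)); print("deck ell",e, ray(f,[e[0]],.046))
C=ray(f,[e[0]],.046)[0]
print("hub",ray(f,[(320,247)],.056))
dark=(V<45).astype(np.uint8)
for p in[(310,203),(362,237),(329,290),(276,256)]:
    u,v,n=cen(dark,*p,r=7); X=ray(f,[(u,v)],.08)[0]; d=X-C; print("post",u,v,n,X.round(4),np.hypot(*d[:2]),np.degrees(np.arctan2(d[1],d[0])))
org=((H<16)&(S>150)&(V>90)).astype(np.uint8)
u,v,n=cen(org,325,310,16); X=ray(f,[(u,v)],.014)[0]; d=X-C; print("tab",u,v,n,X,np.hypot(*d[:2]),np.degrees(np.arctan2(d[1],d[0])))
X=ray(f,[(304.5,272)],.054)[0]; d=X-C; print("bay",X,np.hypot(*d[:2]),np.degrees(np.arctan2(d[1],d[0])))
print("cup rim, handle end",ray(f,[(442,272),(462,300)],.057))
im=cv2.cvtColor(f["frame"],cv2.COLOR_RGB2BGR)
a=cv2.resize(im[185:325,250:390],(560,560),interpolation=cv2.INTER_CUBIC)
b=cv2.resize(im[240:310,415:475],None,fx=8,fy=8,interpolation=cv2.INTER_CUBIC)[:560]
g=grab_frame("side"); 
cv2.imwrite("pics/crop1.png",np.hstack([cv2.resize(a,(400,400)),cv2.resize(b[:, :480],(343,400))]))
E
```

```text
deck ell ((319.0513916015625, 247.02450561523438), (101.31497955322266, 101.88856506347656), 79.29013061523438) [[0.52201669 0.06535193 0.046     ]]
hub [[0.52118546 0.0626048  0.056     ]]
post 308.9130434782609 202.52173913043478 23 [0.6447 0.0901 0.08  ] 0.12515666255511393 11.40085153084209
post 362.5 236.0 20 [ 0.5466 -0.0564  0.08  ] 0.12425142913140098 -78.57627432753922
post 328.8888888888889 289.72222222222223 18 [0.4003 0.0411 0.08  ] 0.12411877311058839 -168.74681777126176
post 275.1578947368421 255.8421052631579 19 [0.498  0.1875 0.08  ] 0.12445983148204091 101.11537926386296
tab 324.76375404530745 310.0355987055016 309 [0.34272342 0.05404678 0.014     ] 0.179649331784692 -176.39205094937583
bay [0.45201361 0.10809801 0.054     ] 0.0820223082104178 148.5904468433577
cup rim, handle end [[ 0.44111101 -0.2788034   0.057     ]
 [ 0.36086157 -0.33210895  0.057     ]]
```

View pics/crop1.png

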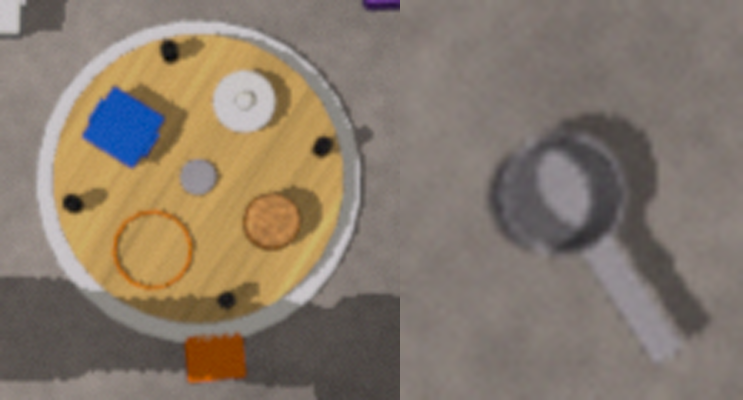

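Both views agree: axis at about (0.522,0.065). The posts fit radius 125 mm and a world angle of 11.3° mod 90, so the joint is about 0.92 rad. I'll push the left post (101°) from behind with the fingers shut and tool x kept radial.

```bash
cat >> h.py <<'E'
C=np.array([.522,.065])
def delta(x,y,z,yaw_deg,base=None):
    s=state(); M=R.from_quat(s["ee_rot"]).as_matrix()
    d=M.T@(np.array([x,y,z])-s["tcp_pos"])*1000
    y0=np.degrees(np.arctan2(M[1,0],M[0,0])); t=(yaw_deg-y0+180)%360-180
    return d.round(1), round(-np.radians(t),3), "yaw0 %.1f"%y0
def pol(th,r=.125): t=np.radians(th); return C+r*np.array([np.cos(t),np.sin(t)])
E
python3 - <<'E'
from h import *
print(delta(*pol(87),.2305,87))
E
```

```text
(array([-233.1,  402.5,    0.6]), np.float64(-0.374), 'yaw0 65.5')
```

>>> {"method": "drive_tool", "body": {"commands": [[-10, 18, 0, -0.02], [-30, 52, 0, -0.05], [-50, 87, 0, -0.09], [-70, 122, 0, -0.13], [-90, 156, 0, -0.17], [-110, 191, 0, -0.21], [-130, 225, 0, -0.25], [-150, 260, 0, -0.29], [-168, 290, 0, -0.33], [-180, 311, 0, -0.374]], "jaw": -1}}

```text
time_s: 1.03
tcp_pos: [0.4695, 0.2719, 0.2311]
ee_rot: [0.726, 0.687, -0.001, 0.001]
force: [0.0, -0.5, 0.1]
width: -0.0004
```

Run:
```python
from h import *
print(delta(*pol(87),.064,87)); s=state(); print(s["time_s"],s["tcp_pos"],s["width"],s["force"])
```

```text
(array([-78.2,  63.4, 167.3]), np.float64(-0.003), 'yaw0 86.8')
1.0333 [0.46951417 0.27188861 0.23105693] -0.0004200752612203456 [ 0.04543351 -0.47706459  0.09831448]
```

>>> {"method": "drive_tool", "body": {"commands": [[-20, 16, 0, 0], [-45, 36, 10, 0], [-70, 57, 25, 0], [-78, 63, 50, 0], [-78, 63, 80, 0], [-78, 63, 110, 0], [-78, 63, 135, 0], [-78, 63, 152, 0], [-78, 63, 163, 0], [-78, 63, 167, 0]]}}

```text
time_s: 1.87
tcp_pos: [0.5252, 0.1948, 0.0626]
ee_rot: [0.725, 0.688, -0.001, -0.0]
force: [-0.3, 0.0, -0.2]
width: 0.0001
```

Run:
```python
from h import *
s=state(); print(s["time_s"],s["tcp_pos"],s["force"])
for th in (90,94,98,102): print(th,delta(*pol(th),.064,th))
f=grab_frame("top"); g=grab_frame("side")
im=np.hstack([cv2.resize(f["frame"][180:325,240:400],(400,362)),cv2.resize(g["frame"][180:325,230:390],(400,362))])
cv2.imwrite("pics/c2.png",im[...,::-1])
```

```text
1.8667 [0.52522131 0.19480072 0.06262353] [-0.32101254  0.00999147 -0.16003006]
90 (array([-5. , -3. , -1.4]), np.float64(-0.053), 'yaw0 87.0')
94 (array([ -5.7, -11.7,  -1.3]), np.float64(-0.122), 'yaw0 87.0')
98 (array([ -7.1, -20.3,  -1.3]), np.float64(-0.192), 'yaw0 87.0')
102 (array([ -9.1, -28.8,  -1.3]), np.float64(-0.262), 'yaw0 87.0')
```

View pics/c2.png

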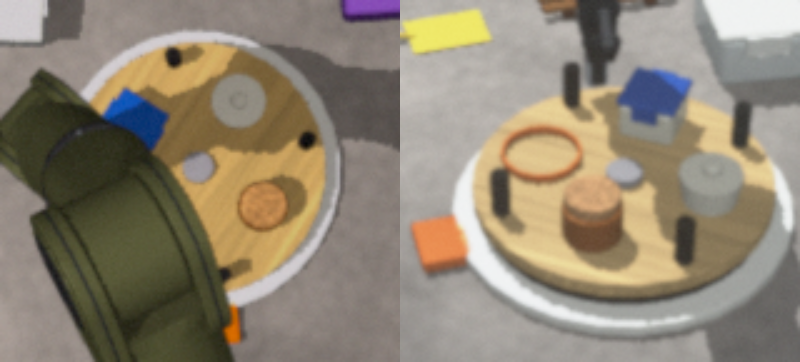

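The finger stands behind the left post (side view, post at (570,85) and finger at (600,70) of the crop), with nothing touched. Now I'll push gently.

>>> {"method": "drive_tool", "body": {"commands": [[-4, -2, 0, -0.03], [-5, -4, 0, -0.05], [-5, -6, 0, -0.07], [-5, -8, 0, -0.09], [-5, -10, 0, -0.11], [-6, -12, 0, -0.12], [-6, -14, 0, -0.14], [-6, -16, 0, -0.16], [-7, -18, 0, -0.18], [-7, -20, 0, -0.19]]}}

```text
time_s: 2.8
tcp_pos: [0.5061, 0.1895, 0.0646]
ee_rot: [0.656, 0.754, 0.001, 0.0]
force: [5.5, -1.8, 2.8]
width: -0.0003
```

```bash
cat > q.py <<'E'
from h import *
import sys
s=state(); p=s["tcp_pos"]; d=p[:2]-C; th=np.degrees(np.arctan2(d[1],d[0])); t=np.radians(th)
print("t %.2f th %.2f r %.4f z %.4f  Ft %.2f Fr %.2f Fz %.2f"%(s["time_s"],th,np.hypot(*d),p[2],s["force"][:2]@[-np.sin(t),np.cos(t)],s["force"][:2]@[np.cos(t),np.sin(t)],s["force"][2]), s["moment"].round(2))
for a in map(float,sys.argv[1:]): print(a,delta(*pol(a),.0625,a))
E
python3 q.py 102 106 110 112
```

```text
t 2.80 th 97.29 r 0.1255 z 0.0646  Ft -5.23 Fr -2.45 Fz 2.76 [-0.22 -0.88  0.01]
102.0 (array([ -0.8, -10.3,   2. ]), np.float64(-0.071), 'yaw0 98.0')
106.0 (array([ -1.7, -18.9,   2. ]), np.float64(-0.14), 'yaw0 98.0')
110.0 (array([ -3.2, -27.5,   2. ]), np.float64(-0.21), 'yaw0 98.0')
112.0 (array([ -4.2, -31.8,   2. ]), np.float64(-0.245), 'yaw0 98.0')
```

>>> {"method": "drive_tool", "body": {"commands": [[0, -3, 0, -0.02], [0, -6, 0, -0.04], [0, -9, 0, -0.06], [-1, -12, 0, -0.09], [-1, -15, 0, -0.11], [-1, -18, 0, -0.14], [-2, -21, 0, -0.16], [-3, -24, 0, -0.19], [-3, -27, 0, -0.21], [-4, -30, 0, -0.235]]}}

```text
time_s: 3.63
tcp_pos: [0.4763, 0.1815, 0.0643]
ee_rot: [0.563, 0.826, 0.0, -0.0]
force: [5.1, 1.7, 2.8]
width: 0.0001
```

```bash
python3 q.py 114 116 118 120
python3 - <<'E'
from h import *
g=grab_frame("side"); save(g,"s3.png")
H=cv2.cvtColor(g["frame"],cv2.COLOR_RGB2HSV);
E
```

```text
t 3.63 th 111.41 r 0.1251 z 0.0643  Ft -5.40 Fr -0.25 Fz 2.84 [ 0.29 -0.98  0.  ]
114.0 (array([-0.3, -5.7,  1.8]), np.float64(-0.044), 'yaw0 111.5')
116.0 (array([ -0.5, -10. ,   1.8]), np.float64(-0.079), 'yaw0 111.5')
118.0 (array([ -1. , -14.3,   1.8]), np.float64(-0.114), 'yaw0 111.5')
120.0 (array([ -1.5, -18.7,   1.8]), np.float64(-0.149), 'yaw0 111.5')
```

>>> {"method": "drive_tool", "body": {"commands": [[0, -2, 0, -0.02], [0, -4, 0, -0.03], [0, -6, 0, -0.05], [0, -8, 0, -0.07], [-1, -10, 0, -0.08]]}}

```text
time_s: 4.1
tcp_pos: [0.4673, 0.1773, 0.0642]
ee_rot: [0.53, 0.848, 0.001, -0.0]
force: [2.4, 3.6, -0.7]
width: -0.0
```

```bash
python3 q.py 118
```

```text
t 4.10 th 115.96 r 0.1249 z 0.0642  Ft -3.73 Fr 2.16 Fz -0.70 [ 0.72 -0.63 -0.03]
118.0 (array([ 0. , -4.4,  1.7]), np.float64(-0.034), 'yaw0 116.0')
```

>>> {"method": "drive_tool", "body": {"commands": [[0, -1, 0, -0.01], [0, -2, 0, -0.02], [0, -3, 0, -0.025], [0, -4, 0, -0.03]]}}

```text
time_s: 4.43
tcp_pos: [0.4637, 0.1754, 0.0642]
ee_rot: [0.517, 0.856, 0.0, -0.0]
force: [3.0, 3.8, -2.5]
width: 0.0003
```

```bash
python3 q.py 120 122
```

```text
t 4.43 th 117.85 r 0.1248 z 0.0642  Ft -4.42 Fr 2.01 Fz -2.53 [ 0.78 -0.54 -0.01]
120.0 (array([ 0.1, -4.7,  1.7]), np.float64(-0.04), 'yaw0 117.7')
122.0 (array([-0.2, -9.1,  1.7]), np.float64(-0.075), 'yaw0 117.7')
```

>>> {"method": "drive_tool", "body": {"commands": [[0, -1, 0, -0.01], [0, -2, 0, -0.02], [0, -3, 0, -0.025], [0, -4, 0, -0.033]]}}

```text
time_s: 4.77
tcp_pos: [0.4603, 0.1731, 0.0643]
ee_rot: [0.503, 0.864, 0.0, -0.0]
force: [3.1, 4.0, -2.2]
width: 0.0002
```

>>> {"method": "drive_tool", "body": {"commands": [[0, -1, 0, -0.01], [0, -2, 0, -0.02], [0, -3, 0, -0.025], [0, -4, 0, -0.033]]}}

```text
time_s: 5.1
tcp_pos: [0.4569, 0.171, 0.0643]
ee_rot: [0.489, 0.872, 0.0, -0.0]
force: [1.8, 4.5, -1.6]
width: -0.0
```

>>> {"method": "drive_tool", "body": {"commands": [[0, -1, 0, -0.01], [0, -2, 0, -0.02], [0, -3, 0, -0.025], [0, -4, 0, -0.033]]}}

```text
time_s: 5.43
tcp_pos: [0.4535, 0.1688, 0.0643]
ee_rot: [0.475, 0.88, -0.0, 0.0]
force: [2.4, 3.7, -1.9]
width: 0.0001
```

```bash
python3 q.py 126
```

```text
t 5.43 th 123.42 r 0.1243 z 0.0643  Ft -4.06 Fr 1.75 Fz -1.87 [ 0.77 -0.48 -0.01]
126.0 (array([ 0.5, -5.6,  1.8]), np.float64(-0.047), 'yaw0 123.3')
```

>>> {"method": "drive_tool", "body": {"commands": [[0, -1, 0, -0.01], [0, -2, 0, -0.02], [0, -3, 0, -0.025], [0, -4, 0, -0.033]]}}

```text
time_s: 5.77
tcp_pos: [0.4502, 0.1664, 0.0643]
ee_rot: [0.46, 0.888, -0.0, 0.0]
force: [3.3, 2.3, -1.9]
width: -0.0
```

>>> {"method": "drive_tool", "body": {"commands": [[0, -1, 0, -0.01], [0, -2, 0, -0.02], [0, -3, 0, -0.025], [0, -4, 0, -0.033]]}}

```text
time_s: 6.1
tcp_pos: [0.4459, 0.163, 0.0642]
ee_rot: [0.446, 0.895, -0.002, -0.0]
force: [-0.5, 0.2, -0.1]
width: 0.0
```

The force has vanished, probably because the pin popped in and its drag went. I'll continue in small steps.

>>> {"method": "drive_tool", "body": {"commands": [[0, -0.7, 0, 0], [0, -1.4, 0, -0.01], [0, -2, 0, -0.016], [0, -2, 0, -0.016]]}}

```text
time_s: 6.43
tcp_pos: [0.4453, 0.1627, 0.0642]
ee_rot: [0.438, 0.899, -0.0, 0.0]
force: [0.1, 0.7, -0.9]
width: -0.0002
```

```bash
python3 q.py 130
```

```text
t 6.43 th 128.14 r 0.1242 z 0.0642  Ft -0.54 Fr 0.46 Fz -0.85 [-0.   -0.14 -0.02]
130.0 (array([ 0.7, -4.1,  1.8]), np.float64(-0.035), 'yaw0 128.0')
```

>>> {"method": "drive_tool", "body": {"commands": [[0, -0.7, 0, 0], [0, -1.4, 0, -0.01], [0, -2, 0, -0.016], [0, -2, 0, -0.016]]}}

```text
time_s: 6.77
tcp_pos: [0.4441, 0.1619, 0.0643]
ee_rot: [0.431, 0.902, 0.0, 0.0]
force: [2.4, 0.7, -0.7]
width: -0.0002
```

```bash
python3 q.py 130
```

```text
t 6.77 th 128.78 r 0.1244 z 0.0643  Ft -2.25 Fr -0.97 Fz -0.66 [ 0.04 -0.54  0.07]
130.0 (array([ 0.6, -2.7,  1.8]), np.float64(-0.019), 'yaw0 128.9')
```

>>> {"method": "drive_tool", "body": {"commands": [[0, -0.7, 0, 0], [0, -1.4, 0, -0.01], [0, -2, 0, -0.01], [0, -2, 0, -0.01]]}}

```text
time_s: 7.1
tcp_pos: [0.4422, 0.1605, 0.0644]
ee_rot: [0.427, 0.904, -0.0, 0.0]
force: [2.0, -0.9, 0.1]
width: -0.0
```

```bash
python3 q.py 130
```

```text
t 7.10 th 129.86 r 0.1245 z 0.0644  Ft -0.99 Fr -2.00 Fz 0.14 [ 0.06 -0.49 -0.01]
130.0 (array([ 0.5, -0.3,  1.9]), np.float64(-0.009), 'yaw0 129.5')
```

>>> {"method": "drive_tool", "body": {"commands": [[0, -0.7, 0, 0], [0, -1.4, 0, -0.01], [0, -2, 0, -0.016], [0, -2, 0, -0.016]]}}

```text
time_s: 7.43
tcp_pos: [0.4414, 0.1601, 0.0644]
ee_rot: [0.419, 0.908, 0.001, 0.0]
force: [4.4, 1.1, -0.4]
width: 0.0
```

```bash
python3 q.py 132
```

```text
t 7.43 th 130.27 r 0.1247 z 0.0644  Ft -4.11 Fr -2.02 Fz -0.45 [ 0.28 -0.9   0.02]
132.0 (array([ 0.3, -3.8,  1.9]), np.float64(-0.027), 'yaw0 130.4')
```

>>> {"method": "drive_tool", "body": {"commands": [[0, -0.7, 0, 0], [0, -1.4, 0, 0], [0, -2, 0, 0], [0, -2, 0, 0]]}}

```text
time_s: 7.77
tcp_pos: [0.4412, 0.16, 0.0645]
ee_rot: [0.419, 0.908, 0.002, 0.001]
force: [7.2, 3.2, -3.2]
width: -0.0001
```

```bash
python3 q.py 132
```

```text
t 7.77 th 130.38 r 0.1247 z 0.0645  Ft -7.57 Fr -2.29 Fz -3.23 [ 0.57 -1.43  0.03]
132.0 (array([ 0.3, -3.5,  1.9]), np.float64(-0.027), 'yaw0 130.4')
```

Hard stop: 0.2 mm of motion for a 2 mm command, +3.5 N. I'll lean to about 15 N.

>>> {"method": "drive_tool", "body": {"commands": [[0, -0.7, 0, 0], [0, -1.4, 0, 0], [0, -2.1, 0, 0], [0, -2.8, 0, 0], [0, -3, 0, 0], [0, -3, 0, 0]]}}

```text
time_s: 8.27
tcp_pos: [0.4411, 0.1599, 0.0646]
ee_rot: [0.419, 0.908, 0.005, 0.002]
force: [11.2, 4.9, -6.8]
width: -0.0001
```

```bash
python3 q.py
```

```text
t 8.27 th 130.45 r 0.1247 z 0.0646  Ft -11.69 Fr -3.57 Fz -6.79 [ 1.05 -2.23  0.03]
```

>>> {"method": "drive_tool", "body": {"commands": [[0, -0.5, 0, 0], [0, -1, 0, 0], [0, -1.3, 0, 0], [0, -1.3, 0, 0], [0, -1.3, 0, 0], [0, -1.3, 0, 0], [0, -1.3, 0, 0], [0, -1.3, 0, 0], [0, -1.3, 0, 0], [0, -1.3, 0, 0]]}}

```text
time_s: 9.1
tcp_pos: [0.4411, 0.1599, 0.0647]
ee_rot: [0.419, 0.908, 0.006, 0.002]
force: [12.1, 6.0, -7.9]
width: -0.0001
```

```bash
python3 q.py
```

```text
t 9.10 th 130.47 r 0.1247 z 0.0647  Ft -13.14 Fr -3.30 Fz -7.90 [ 1.21 -2.55 -0.  ]
```

Locked: 13 N tangential (15.7 N total) held, with 0.1 mm of motion. Backing off, then up.

>>> {"method": "drive_tool", "body": {"commands": [[0, 1.5, 0, 0], [0, 3, 0, 0], [0, 5, 0, 0], [0, 7, 0, 0], [0, 10, 0, 0], [0, 13, 0, 0], [0, 15, -20, 0], [0, 15, -50, 0], [0, 15, -85, 0], [0, 15, -110, 0]]}}

```text
time_s: 9.93
tcp_pos: [0.446, 0.1647, 0.1759]
ee_rot: [0.419, 0.908, -0.001, -0.001]
force: [0.3, 1.0, 0.4]
width: 0.0001
```

Run:
```python
from h import *
s=state(); print(s["time_s"],s["tcp_pos"],s["force"],s["joint_pos"].round(2))
print(delta(.52,-.17,.22,123.6))
```

```text
9.9333 [0.4459549  0.16466893 0.17590969] [0.3353907  1.00414447 0.40854102] [-0.11  0.63 -0.54  2.05  0.56  0.61  1.24]
(array([-302.7, -160.9,  -44. ]), np.float64(0.12), 'yaw0 130.5')
```

>>> {"method": "drive_tool", "body": {"commands": [[-15, -8, -8, 0], [-45, -24, -25, 0.02], [-85, -45, -40, 0.05], [-125, -66, -44, 0.08], [-165, -88, -44, 0.1], [-203, -108, -44, 0.12], [-240, -128, -44, 0.12], [-270, -144, -44, 0.12], [-290, -155, -44, 0.12], [-300, -160, -44, 0.12]], "jaw": 1}}

```text
time_s: 10.77
tcp_pos: [0.5182, -0.1736, 0.217]
ee_rot: [0.477, 0.879, -0.002, -0.001]
force: [-0.8, 0.6, -1.0]
width: 0.0855
```

Run:
```python
from h import *
s=state(); print(s["time_s"],s["tcp_pos"],s["width"])
f=grab_frame("top"); g=grab_frame("side"); save(f,"t4.png"); save(g,"s4.png")
im=np.hstack([cv2.resize(f["frame"][180:325,240:480],(480,290)),cv2.resize(g["frame"][330:430,230:350],(320,290))])
cv2.imwrite("pics/c4.png",im[...,::-1])
```

```text
10.7667 [ 0.51815961 -0.17361131  0.21701016] 0.08550996233394585
```

View pics/c4.png

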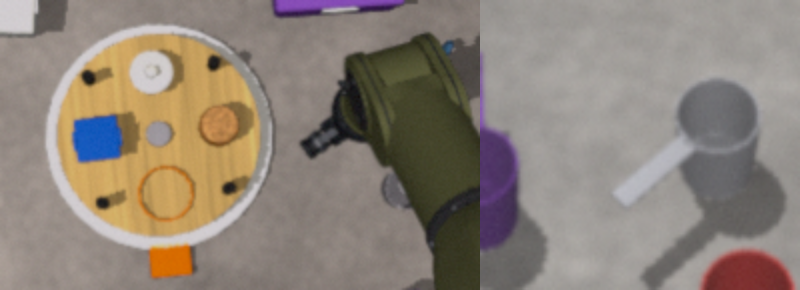

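The empty bay (px (323,276)) now stands at the tab (325,310). In the side view the cup rim centre is at (318.9,369.7) and the handle tip at (284,397).

Run:
```python
from m import *
f=grab_frame("top"); g=grab_frame("side"); h=hsv(f); V=h[...,2]
dark=(V<45).astype(np.uint8); P=[]
for p in[(284,219),(347,211),(355,274),(291,281)]:
    u,v,n=cen(dark,*p,r=7); X=ray(f,[(u,v)],.08)[0]; P.append(X)
P=np.array(P); c=P.mean(0); d=P-c; a=np.degrees(np.arctan2(d[:,1],d[:,0]))
print("centre",c,"r",np.hypot(d[:,0],d[:,1]),"ang",a)
org=((h[...,0]<16)&(h[...,1]>150)&(V>90)).astype(np.uint8)
roi=np.zeros_like(org); cv2.circle(roi,(323,276),17,1,-1)
pts=np.argwhere((org*roi)>0)[:,::-1].astype(np.float32); (e,ax,_)=cv2.fitEllipse(cv2.convexHull(pts)); print("bay",e,ax,ray(f,[e],.052))
print("cup side rim/handle",ray(g,[(318.9,369.7)],.058),ray(g,[(284.4,396.6)],.055))
B=ray(f,[e],.052)[0]
r=ray(g,[(318.9,369.7)],.058)[0]
print(delta(r[0],r[1],.15,123.6))
```

```text
centre [0.52230739 0.06565538 0.08      ] r [0.12380257 0.12412636 0.1238174  0.1243714 ] ang [  50.1307745   -39.94849907 -129.75584334  140.04493608]
bay (322.7297058105469, 276.3901672363281) (26.517654418945312, 27.944669723510742) [[0.43833927 0.05717719 0.052     ]]
cup side rim/handle [[ 0.43440917 -0.28398742  0.058     ]] [[ 0.35963705 -0.3272077   0.055     ]]
(array([ -52.3, -136.3,   67.8]), np.float64(0.001), 'yaw0 123.6')
```

>>> {"method": "drive_tool", "body": {"commands": [[-8, -24, 5, 0], [-18, -52, 20, 0.01], [-29, -83, 40, 0.02], [-38, -108, 60, 0.02], [-43, -123, 75, 0.02], [-45, -128, 87, 0.02], [-45, -128, 95, 0.02], [-45, -128, 97, 0.02]]}}

```text
time_s: 11.63
tcp_pos: [0.4381, -0.2726, 0.1205]
ee_rot: [0.48, 0.877, 0.001, -0.001]
force: [-0.4, 0.2, 0.5]
width: 0.0852
```

Run:
```python
from h import *
s=state(); print(s["time_s"],s["tcp_pos"]); print(delta(.436,-.282,.018,122.3))
g=grab_frame("side"); cv2.imwrite("pics/c5.png",cv2.resize(g["frame"][280:440,210:410],(600,480))[...,::-1])
```

```text
11.6333 [ 0.43806941 -0.27260995  0.1204572 ]
(array([ -7.1,  -6.8, 102.4]), np.float64(0.005), 'yaw0 122.6')
```

View pics/c5.png

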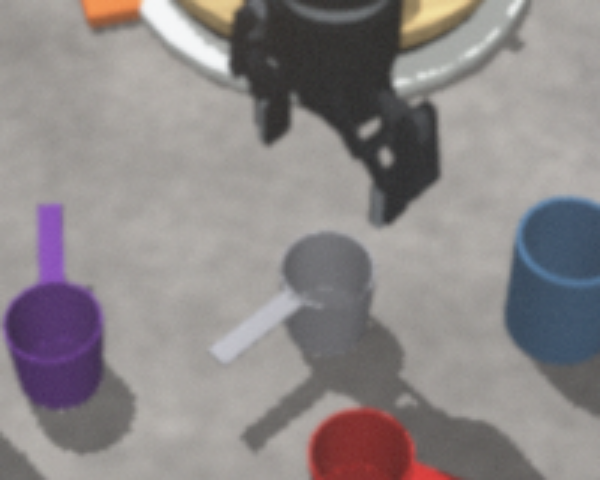

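Fingers (tips (270,140) and (380,222) in the crop) straddle the cup (328,270), and nothing is in the way. I'll correct, then lower in two stages.

>>> {"method": "drive_tool", "body": {"commands": [[-4, -4, 10, 0], [-7, -7, 25, 0], [-7, -7, 40, 0], [-7, -7, 45, 0], [-7, -7, 45, 0]]}}

```text
time_s: 12.1
tcp_pos: [0.436, -0.2839, 0.0755]
ee_rot: [0.481, 0.877, 0.0, -0.001]
force: [0.4, 0.3, -0.2]
width: 0.0853
```

Run:
```python
from h import *
g=grab_frame("side"); print("tips mid check before:",ray(g,[(318.3,340.3)],.133))
s=state(); print(s["time_s"],s["tcp_pos"],abs(s["dq"]).max()); print(delta(.436,-.282,.018,122.3))
```

```text
tips mid check before: [[ 0.43392947 -0.2751853   0.133     ]]
12.15 [ 0.43646788 -0.28415335  0.07623035] 0.0202710194823183
(array([ 2. ,  0.7, 58.2]), np.float64(0.003), 'yaw0 122.5')
```

>>> {"method": "drive_tool", "body": {"commands": [[2, 1, 10, 0], [2, 1, 25, 0], [2, 1, 40, 0], [2, 1, 52, 0], [2, 1, 58, 0], [2, 1, 58, 0]]}}

```text
time_s: 12.65
tcp_pos: [0.436, -0.2822, 0.018]
ee_rot: [0.481, 0.876, 0.0, -0.0]
force: [-0.0, -0.2, -1.2]
width: 0.0852
```

>>> {"method": "drive_tool", "body": {"commands": [[0, 0, 0, 0], [0, 0, 0, 0], [0, 0, 0, 0], [0, 0, 0, 0], [0, 0, 0, 0], [0, 0, 0, 0], [0, 0, 0, 0], [0, 0, 0, 0]], "jaw": -1}}

```text
time_s: 13.32
tcp_pos: [0.4364, -0.2828, 0.0198]
ee_rot: [0.482, 0.876, 0.0, 0.001]
force: [0.0, 0.2, 6.9]
width: 0.0601
```

Gripped at 60 mm. Lifting.

>>> {"method": "drive_tool", "body": {"commands": [[0, 0, -5, 0], [0, 0, -15, 0], [0, 0, -35, 0], [0, 0, -60, 0], [0, 0, -90, 0], [0, 0, -120, 0], [0, 0, -145, 0], [0, 0, -155, 0], [0, 0, -160, 0], [0, 0, -160, 0]]}}

```text
time_s: 14.15
tcp_pos: [0.4358, -0.2831, 0.1791]
ee_rot: [0.482, 0.876, -0.0, 0.001]
force: [-0.1, 0.1, -1.6]
width: 0.0606
```

Run:
```python
from h import *
s=state(); print(s["time_s"],s["tcp_pos"],s["width"],s["force"]); print(delta(.438,.0575,.16,92))
```

```text
14.15 [ 0.43575596 -0.28305763  0.17909012] 0.06059769326478097 [-0.09575183  0.05680212 -1.62467836]
(array([286.5, 184.2,  18.8]), np.float64(0.53), 'yaw0 122.4')
```

>>> {"method": "drive_tool", "body": {"commands": [[12, 8, 0, 0.02], [35, 22, 0, 0.07], [66, 42, 0, 0.13], [97, 62, 0, 0.19], [128, 82, 0, 0.25], [160, 103, 0, 0.31], [192, 123, 0, 0.37], [222, 143, 0, 0.43], [250, 161, 0, 0.48], [268, 172, 0, 0.53]]}}

```text
time_s: 14.98
tcp_pos: [0.4365, 0.0397, 0.1772]
ee_rot: [0.694, 0.72, -0.0, -0.001]
force: [0.3, 0.2, -0.7]
width: 0.0601
```

>>> {"method": "drive_tool", "body": {"commands": [[0, 0, 0, 0], [0, 0, 0, 0], [0, 0, 0, 0]]}}

```text
time_s: 15.23
tcp_pos: [0.4365, 0.0347, 0.1773]
ee_rot: [0.695, 0.719, -0.001, -0.0]
force: [-0.2, 0.3, -1.6]
width: 0.0602
```

Run:
```python
from h import *
s=state(); print(s["time_s"],s["tcp_pos"],s["width"],s["force"]); print(delta(.438,.0575,.09,92))
```

```text
15.2333 [0.43652236 0.03466003 0.17734951] 0.06021433028265368 [-0.18461533  0.32621382 -1.64612989]
(array([22.9,  2.5, 87.3]), np.float64(0.0), 'yaw0 92.0')
```

>>> {"method": "drive_tool", "body": {"commands": [[5, 1, 5, 0], [12, 2, 15, 0], [18, 2, 30, 0], [22, 2, 50, 0], [23, 2, 65, 0], [23, 2, 74, 0], [23, 2, 77, 0], [23, 2, 77, 0]]}}

```text
time_s: 15.9
tcp_pos: [0.4381, 0.0579, 0.1003]
ee_rot: [0.695, 0.719, -0.001, -0.0]
force: [-0.6, -0.5, -1.3]
width: 0.0603
```

Run:
```python
from h import *
s=state(); print(s["time_s"],s["tcp_pos"],s["width"],s["force"]); print(delta(.438,.0575,.066,92))
g=grab_frame("side"); cv2.imwrite("pics/c6.png",cv2.resize(g["frame"][170:330,220:400],(720,600))[...,::-1])
```

```text
15.9 [0.43811433 0.05789068 0.10033531] 0.06034295450252478 [-0.55727845 -0.53592397 -1.31649005]
(array([-0.4, -0.1, 34.3]), np.float64(-0.001), 'yaw0 91.9')
```

View pics/c6.png

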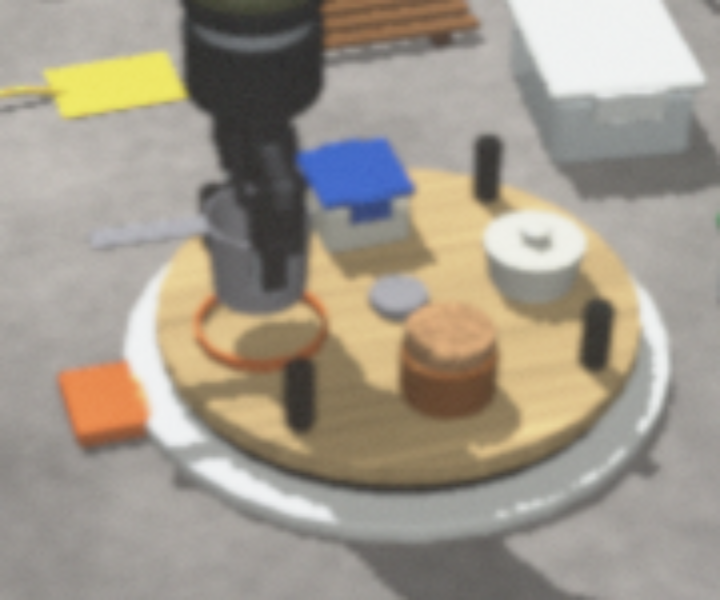

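The cup is upright and centred over the ring (cup x≈258, ring ≈261 in the crop), with the handle pointing outwards. Lowering gently.

>>> {"method": "drive_tool", "body": {"commands": [[0, 1, 6, 0], [0, 1, 13, 0], [0, 1, 19, 0], [0, 1, 24, 0], [0, 1, 27, 0], [0, 1, 29, 0], [0, 1, 30, 0], [0, 1, 30, 0]]}}

```text
time_s: 16.62
tcp_pos: [0.4396, 0.0589, 0.0711]
ee_rot: [0.694, 0.72, -0.0, -0.0]
force: [-0.2, 0.4, -0.6]
width: 0.06
```

>>> {"method": "drive_tool", "body": {"commands": [[0, 0, 0.5, 0], [0, 0, 1, 0], [0, 0, 1.5, 0], [0, 0, 2, 0], [0, 0, 2, 0], [0, 0, 2, 0]]}}

```text
time_s: 17.12
tcp_pos: [0.4397, 0.0588, 0.0693]
ee_rot: [0.695, 0.719, 0.0, -0.0]
force: [0.4, -0.4, -0.8]
width: 0.0605
```

>>> {"method": "drive_tool", "body": {"commands": [[0, 0, 0.4, 0], [0, 0, 0.8, 0], [0, 0, 1.2, 0], [0, 0, 1.6, 0], [0, 0, 2, 0], [0, 0, 2, 0], [0, 0, 2, 0]]}}

```text
time_s: 17.7
tcp_pos: [0.4396, 0.0589, 0.0672]
ee_rot: [0.695, 0.719, 0.0, -0.0]
force: [-0.2, 0.3, -1.9]
width: 0.0602
```

>>> {"method": "drive_tool", "body": {"commands": [[0, 0, 0.3, 0], [0, 0, 0.6, 0], [0, 0, 0.9, 0], [0, 0, 1.2, 0], [0, 0, 1.5, 0], [0, 0, 1.5, 0], [0, 0, 1.5, 0]]}}

```text
time_s: 18.28
tcp_pos: [0.4397, 0.0589, 0.0658]
ee_rot: [0.695, 0.719, 0.0, 0.0]
force: [0.3, -0.4, 0.1]
width: 0.0602
```

>>> {"method": "drive_tool", "body": {"commands": [[0, 0, 0.3, 0], [0, 0, 0.6, 0], [0, 0, 0.9, 0], [0, 0, 1, 0], [0, 0, 1, 0], [0, 0, 1, 0]]}}

```text
time_s: 18.78
tcp_pos: [0.4397, 0.0589, 0.0657]
ee_rot: [0.694, 0.719, 0.0, 0.0]
force: [-2.0, 0.3, 14.1]
width: 0.0603
```

Contact at 14 N. I'll ease off to a light touch, then open.

>>> {"method": "drive_tool", "body": {"commands": [[0, 0, -0.4, 0], [0, 0, -0.8, 0], [0, 0, -0.8, 0]]}}

```text
time_s: 19.03
tcp_pos: [0.4397, 0.0589, 0.0658]
ee_rot: [0.695, 0.719, 0.0, 0.0]
force: [-1.4, -0.1, 6.6]
width: 0.0603
```

>>> {"method": "drive_tool", "body": {"commands": [[0, 0, 0, 0], [0, 0, 0, 0], [0, 0, 0, 0], [0, 0, 0, 0], [0, 0, 0, 0], [0, 0, 0, 0], [0, 0, 0, 0], [0, 0, 0, 0]], "jaw": 1}}

```text
time_s: 19.7
tcp_pos: [0.4396, 0.0588, 0.0656]
ee_rot: [0.695, 0.719, 0.0, -0.0]
force: [-1.4, -0.3, -0.0]
width: 0.0853
```

>>> {"method": "drive_tool", "body": {"commands": [[0, 0, -4, 0], [0, 0, -10, 0], [0, 0, -20, 0], [0, 0, -35, 0], [0, 0, -55, 0], [0, 0, -80, 0], [0, 0, -105, 0], [0, 0, -125, 0], [0, 0, -135, 0], [0, 0, -140, 0]]}}

```text
time_s: 20.53
tcp_pos: [0.4403, 0.0588, 0.2077]
ee_rot: [0.695, 0.719, 0.001, 0.001]
force: [0.0, -0.3, 0.2]
width: 0.0853
```

Run:
```python
from h import *
s=state(); print(s["time_s"],s["tcp_pos"],s["width"],s["force"],s["joint_pos"].round(2)); print(delta(.45,.35,.23,92))
```

```text
20.5333 [0.44031452 0.05881242 0.20772579] 0.08531660448177876 [ 0.03887211 -0.33177246  0.18121561] [ 0.03  0.52 -0.4   2.11  0.37  0.57  0.97]
(array([290.7,  19.9, -22.1]), np.float64(-0.0), 'yaw0 92.0')
```

Moving aside to the left for a final look.

>>> {"method": "drive_tool", "body": {"commands": [[10, 1, -5, 0], [35, 3, -15, 0], [70, 5, -22, 0], [110, 8, -22, 0], [150, 10, -22, 0], [190, 13, -22, 0], [225, 15, -22, 0], [250, 18, -22, 0], [265, 19, -22, 0], [270, 20, -22, 0]]}}

```text
time_s: 21.37
tcp_pos: [0.4482, 0.3339, 0.227]
ee_rot: [0.693, 0.721, 0.0, -0.001]
force: [-0.4, 0.7, -0.7]
width: 0.0856
```

Run:
```python
from m import *
f=grab_frame("top"); g=grab_frame("side"); save(f,"t7.png")
im=np.hstack([cv2.resize(f["frame"][180:330,240:390],(400,400)),cv2.resize(g["frame"][170:330,220:380],(400,400))])
cv2.imwrite("pics/c7.png",im[...,::-1])
dark=(hsv(f)[...,2]<45).astype(np.uint8)
for p in[(284,219),(347,211),(355,274),(291,281)]:
    u,v,n=cen(dark,*p,r=7); d=ray(f,[(u,v)],.08)[0][:2]-[.5223,.0657]; print(n,np.degrees(np.arctan2(d[1],d[0])))
# bystander drift
a=cv2.imread("pics/top0.png").astype(int); b=cv2.imread("pics/t7.png").astype(int)
for n,(u,v,r) in dict(mug=(453,221,16),lunch=(407,162,34),ca=(333,155,26),cb=(234,177,26),triv=(175,230,28),spat=(203,290,12),red=(489,277,12),purple=(445,335,12)).items():
    w=a[v-r:v+r,u-r:u+r].astype(np.uint8); q=b[v-r-6:v+r+6,u-r-6:u+r+6].astype(np.uint8)
    _,m,_,l=cv2.minMaxLoc(cv2.matchTemplate(q,w,cv2.TM_CCOEFF_NORMED)); print(n,round(m,2),l[0]-6,l[1]-6)
```

```text
23 50.07420245567118
20 -39.80123484760415
18 -129.74001364180975
14 140.05851241742172
mug 0.99 0 0
lunch 1.0 0 0
ca 0.99 0 0
cb 1.0 0 0
triv 0.71 0 0
spat 0.13 -6 -6
red 1.0 0 0
purple 0.8 0 0
```

View pics/c7.png

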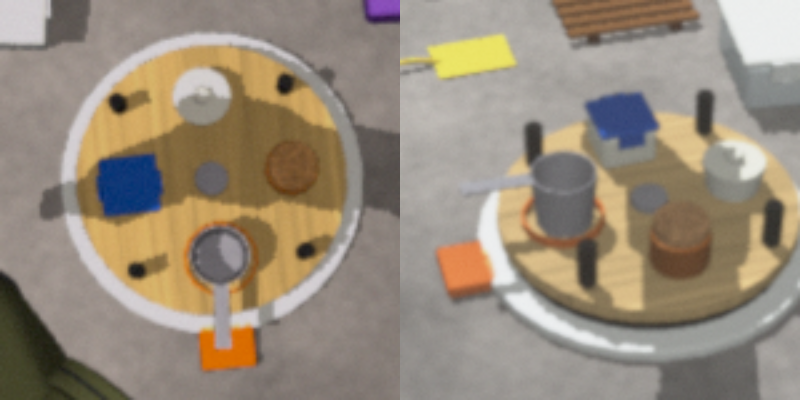

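The cup stands upright inside the ring, with its handle over the tab. The deck angle hasn't changed (posts within 0.2°).

```bash
python3 -c "
from plant import *
print(sign_off())"
```

```text
the job is handed in; nothing more can be done
None
```

The carousel is at its stop and the steel cup is standing upright in the orange-rimmed bay. I handed the job in at about 21.5 s.

- **Carousel:** I pushed it anticlockwise by one post until the push force dropped away, a few millimetres short of a hard stop. I leaned there with about 13 N along the push, 15.7 N in total, and the finger moved only about 0.1 mm. The joint reads about 1.60 rad from the pictures. I could not see the pin, so "locked" rests on that feel alone.
- **Cup:** I set it down in 1–2 mm steps. The contact reading peaked at 14 N, firmer than I meant, though still under 25 N. I eased to 6.6 N before opening the fingers. The last pictures show the cup upright inside the ring with its handle over the tab, and the posts within 0.2° of where they were before the placing.
- **Other things:** In the top view the mug, lunchbox, both containers and the red cup have not moved. The trivet and purple cup also showed no shift, but with weaker matches (0.71 and 0.80). The spatula check failed there, probably because the arm or its shadow covers that spot. In the side view its blade looks undisturbed, and I never worked near it.

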